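# Push the sieve screen into its recess and slide the keeper over it

## Robot

A 6-joint arm with a two-finger parallel gripper is mounted at the origin on the work surface. World frame = base frame: x ahead of the robot, y to its left, z up, the work surface at z = 0. Lengths are in mm, angles in degrees, forces in N, time in s.
With the tool pointing down it reaches from about 300 to 850 mm from the base axis. Payload 4.2 kg.
Tool frame: the origin (TCP) lies midway between the tips of the shut fingers; the grasp point (between the pads) lies 19 mm behind it (env.grasp_offset is the distance from the TCP to the grasp point, in mm); z points along the fingers, y is the line along which they close (so a half turn about z gives the same grasp; the last joint's range is limited). The gripper opens to 91 mm and grips with 3 to 60 N. Pads are 32 mm wide; open, the fingers measure 118 mm over their backs; the gripper's body (76 mm by 178 mm) begins 60 mm behind the grasp point.
Start: joints at [67.208, 18.312, 89.639, -0, 72.044, -1.146], TCP at [212.107, 534.466, 213.976] pointing down, gripper open.
Joint ranges: [-177.97, 177.97], [-48.28, 115.42], [12.27, 149.76], [-77.06, 257.06], [2.81, 150.46], [-146.56, 146.56]. Speed limits (degrees/s): [147.25, 147.25, 180, 180, 180, 180].

## Interface

Orientations are given as [roll, pitch, yaw] about the fixed x, y, z axes, in that order (R = Rz(yaw) Ry(pitch) Rx(roll)).
In Python, from workcell import env, optics gives the robot as it stands. The module is installed in compiled form; this text tells all that it offers.
- The arm moves only by the tool send_rows, never from a script. Its argument "targets" is a list that holds one entry, the list of rows, each a list of 7 numbers: the turn, a rotation vector about the world's x, y, z scaled (see below), then the shift along the world's x, y, z scaled (see below), then the closure, from -1 (fully open) to 1 (shut). In form: [[[rx, ry, rz, x, y, z, gripper], ...]]. A call has 1 to 12 rows; each row shifts and turns the commanded pose from where the row before left it; what a row does not reach is not made up. The controller multiplies each number of a shift by 0.2 m and each number of a turn by pi/2 rad. A row lasts 1/10 s, in which the tool goes at most 50 mm and 8.59 degrees, less where a joint would pass 70% of its speed; a pose out of reach is approached as far as the arm can. A call with a number of a shift or a turn outside -1 to 1 is refused whole. A call with a gripper value outside its range is refused whole. The fingers move at their own pace and stop on an object; "grip_force" is the grip in N (left out, the last holds). Time passes only in rows, so rows that do not move let the fingers close. It gives the time, the measured TCP pose, the force, the opening and the grip force at its end, in the units of the state.
- env.state(): the state, without advancing time (a new reading comes with each control period).
- optics.grab_frame(name): name is "scene" or "side" or "wrist"; returns (picture, depth): 400x640x3 uint8, red, green, blue; 400x640 float32, mm along the optical axis (not along the pixel's ray), 0 where there is no reading.
- optics.camera_info(name): a dict with "camera_matrix" (3x3 intrinsics, pixels), "k1" (the pictures are not rectified: a ray, as slopes to the right and down, at radius r is drawn at 1 + k1 r^2 times it, then the intrinsics apply), "R" (3x3) and "t" (3): a world point X has camera coordinates R X + t; the wrist camera has in their place "mount" (4x4, takes a point from camera to tool coordinates, whose origin is the TCP and whose axes are the flange's). Camera axes: x right, y down, z forward; pixel columns grow to the right and rows downward; lengths in mm; the calibration is good to about 2 mm. A picture is of the moment at which its call begins: read the wrist's pose just before it. camera_info takes no time and is no camera call.
- env.job_done(): hands the job in; it is judged then, once.
Trained networks look in the newest picture that a camera, given by its name, has taken for a name from the list of things; names that differ only in an ending like _2 or _b are one class to them, and where a whole thing is asked for, a point or a joint stands for the part that bears it (a point fixed in the world has none). Each returns a list of dicts, best first, with "conf" (0 to 1); they miss things now and then, are a little off and sometimes report something else, mostly with a low value. They report only what shows in the picture. A call takes as long as a camera call. They do not tell look-alikes from the thing itself.
- optics.silhouettes(camera, name): "mask" (400x640 bool, what is visible of it) and "at" ([column, row] in pixels, amid what is visible of it).
- optics.place_of(camera, name): "at" ([column, row] in pixels: a listed point, or the origin of a listed thing).
The state is a dict: "time_s": time; "qpos": joint angles; "qvel": joint speeds; "effort": joint torques, N m; "ee_pos": TCP position; "ee_rot": TCP orientation; "force": force on the tool from outside, world axes, zero at the start; "torque": the same for the moment, N m; "gripper_width": finger opening in mm; "gripper_force": force on a finger pad.
Only numpy, scipy, OpenCV 4.12 (cv2) and the standard library are available. Lean on these libraries where they do the work, as an engineer would, in place of code of your own. Each camera call takes 0.05 s, during which the arm holds its last target. There are 200 camera calls.

## Task

Get the sieve block ready for the next sand sample: with the fingertips, push the loose perforated steel screen across the board until it drops into the round recess and lies flat on its floor, then push the keeper by its upright tab all the way forward over the screen. The screen is only to be pushed, never picked up, and the small pot on the board and the other things around it stay where they are.

Things in the scene. Friction and masses are not known exactly. Their poses are not given: they have to be found in the camera images.
- block: Sieve block: fixed white plastic board, 190 mm (its x) by 340 mm (y), 20 mm thick, on the table; origin at the centre of its underside, z up, so the flat deck is 20 mm above it. Its -x side faces the robot, give or take a yaw. The keeper slides on the deck between two dark steel strips (x = +30 to +90 mm, 8 mm wide and high, centred at y = +-26 mm).
- recess (a point): Centre of the floor of the round recess in the block (block x = -20 mm, y = 0). The recess is 70 mm in diameter and 11 mm deep below the deck, with a dark floor and a sharp rim; axes are those of the block.
- screen: Sieve screen: loose solid steel disc with dark dots for holes on top, 64 mm in diameter, 10 mm thick, 0.11 to 0.22 kg; origin at the centre of its underside, z up. Starts flat on the deck, about 90 to 120 mm left or right of the recess's centre. It drops in only when within about 3 mm of the recess's centre (3 mm play all round); home, its top is 1 mm below the deck.
- keeper (a joint): Travel of the keeper in metres: 0 is right back (away from the recess), 0.050 is fully forward against its stop, over the screen's edge. It slides along the block's -x direction, with about 1.5 N of friction, and stays where it is left. It starts between 0 and 0.010.
- keeper_tab (a point): Middle of the top edge of the keeper's upright aluminium tab: 8 mm thick (block x), 40 mm wide (block y), top 32 mm above the deck; pushed on its far (+x) face. A tongue at its foot, 40 mm wide, 4 mm thick, 2 mm clear of the deck, reaches 46 mm ahead of this point. At joint 0 this point is at block x = +76 mm.
- pot: Small green glass pot with a dark lid, 42 mm in diameter, 45 mm tall, standing on the deck on the side of the recess where the screen is not; origin at the centre of its underside. To be left alone.
- cup: Paper cup, 80 mm across at the rim, 95 mm tall, standing on the table to one side of the block; origin at the centre of its underside. To be left alone.
- jar: Green glass jar with a white lid, 72 mm in diameter, 120 mm tall, standing on the table to the other side of the block; origin at the centre of its underside. To be left alone.
- brush: Hand brush, about 200 mm long, lying across on the table beyond the block; its length is along its x, handle to -x. To be left alone.
There are look-alikes about, which are no part of the job. Of the things like the screen, leave any that is green or turquoise; of the rest the larger one is meant.

How it is judged (in metres and radians):
On the way, in this order (a step that is already met when the one before it is completed fails the run):
1. the screen has dropped into the recess and lies flat on its floor (horizontal distance between screen and recess below 0.007 m and z of screen in the frame of recess below 0.002 m and angle between screen's own z axis and vertical below 0.05 rad), for 0.2 s.
2. the keeper is fully forward over the screen (value of joint keeper above 0.045 m), for 0.2 s.
At the end, for the whole second after the job is handed in: The screen lies at rest and flat on the recess floor (centre within 7 mm of the recess's, underside within 2 mm of the floor, tilt under 0.05 rad), the keeper is forward to within 5 mm of its stop, and pot, cup, jar and brush are where they stood (pot within 15 mm, others 20 mm) (all of step 1 and value of joint keeper above 0.045 m and linear speed of screen below 0.02 m/s and distance of pot from where it was at the start of the episode below 0.015 m and distance of each of cup, jar, brush from where it was at the start of the episode below 0.02 m); the robot touches nothing.
It fails at once if the screen is lifted (more than 10 mm above the deck) (z of screen in the frame of block above 0.03 m).
It fails at once if the pot is moved or knocked over (distance of pot from where it was at the start of the episode above 0.015 m or angle between pot's own z axis and vertical above 0.4 rad).
It fails at once if the cup, jar or brush is moved (distance of any of cup, jar, brush from where it was at the start of the episode above 0.02 m).
It also fails if it takes over 51 s, if anything falls off the work surface, if the arm or the gripper's body presses on something with over 40 N, if the wrist force passes 120 N, or if a joint passes its speed limit or range.

## Working session

There is one attempt and no reset: what is moved stays moved. The work goes in short steps, Python scripts to look and compute and a tool call to move; the robot and the scene stay as the last step left them, time stands still between calls to the robot, and variables do not carry over. Pictures are saved under pics/ and viewed, at most 10 in all, crops included, and the job is handed in when it is done.

Besides the shell and the picture viewer there is one more tool, called after ">>>" as name(argument=value, ...) on one line, values as JSON. send_rows: Moves the arm, as the interface text tells. Its arguments: {"type":"object","properties":{"targets":{"type":"array"},"grip_force":{"type":"number"}},"required":["targets"]}

```bash
mkdir -p pics
cat > h.py <<'E'
import numpy as np, cv2
from scipy.spatial.transform import Rotation as Ro
from workcell import env, optics
def cam(name, st=None):
    c=optics.camera_info(name); K=np.array(c["camera_matrix"]); k1=c["k1"]
    if "R" in c:
        R=np.array(c["R"]);t=np.array(c["t"]).ravel(); return K,k1,R.T,-R.T@t
    M=np.array(c["mount"]); st=st or env.state()
    Rt=Ro.from_euler('xyz',st["ee_rot"],degrees=True).as_matrix()
    return K,k1,Rt@M[:3,:3],Rt@M[:3,3]+np.array(st["ee_pos"])
def ray(C,px):
    K,k1,R,o=C; p=cv2.undistortPoints(np.array([[px]],float),K,np.array([k1,0,0,0.]))[0,0]
    return o, R@np.array([p[0],p[1],1.])
def onz(C,px,z):
    o,d=ray(C,px); return o+d*(z-o[2])/d[2]
def atd(C,px,depth):
    o,d=ray(C,px); return o+d*depth
def proj(C,X):
    K,k1,R,o=C
    return cv2.projectPoints(np.array(X,float).reshape(-1,1,3),cv2.Rodrigues(R.T)[0],-R.T@o,K,np.array([k1,0,0,0.]))[0][:,0]
def save(n,im): cv2.imwrite("pics/"+n+".png",cv2.cvtColor(im,cv2.COLOR_RGB2BGR))
E
python3 - <<'E'
from h import *
print({k:np.round(v,2) for k,v in env.state().items()})
for n in ("scene","side"):
    im,d=optics.grab_frame(n); save(n+"0",im); C=cam(n); print(n,C[3].round(),(C[2]@[0,0,1]).round(2))
    for t in ("screen","keeper_tab","recess","pot","cup","jar","brush","block"):
        for r in optics.place_of(n,t)[:4]:
            u,v=r["at"]; dd=d[int(np.clip(v,0,399)),int(np.clip(u,0,639))]
            print(t,np.round(r["at"]),round(r["conf"],2),atd(C,r["at"],dd).round(),onz(C,r["at"],20).round(1))
E
```

```text
{'time_s': np.float64(0.0), 'qpos': array([67.21, 18.35, 89.71, -0.  , 72.04, -1.14]), 'qvel': array([-0.1 ,  0.03, -0.02, -0.12, -0.02,  0.  ]), 'effort': array([  0.  , -41.24, -23.2 ,   0.07,   0.05,  -0.  ]), 'ee_pos': array([211.9 , 533.97, 213.11]), 'ee_rot': array([-179.9 ,   -0.  ,  158.35]), 'force': array([0.31, 0.21, 0.15]), 'torque': array([ 0.03, -0.03, -0.04]), 'gripper_force': np.float64(0.0), 'gripper_width': np.float64(91.03)}
scene [1214. -238. 1146.] [-0.5   0.18 -0.85]
screen [362. 176.] 0.87 [512. 159.  30.] [506.4 162.4  20. ]
screen [354. 138.] 0.8 [358. 198.   8.] [367.3 193.9  20. ]
screen [395. 152.] 0.74 [446. 296.   4.] [456.1 289.1  20. ]
screen [412. 179.] 0.5 [557. 299.   9.] [563.7 294.2  20. ]
keeper_tab [336. 205.] 0.65 [578.  56.  24.] [575.7  57.2  20. ]
recess [330. 194.] 0.83 [525.  58.   6.] [533.3  54.8  20. ]
recess [341. 205.] 0.41 [1214. -238. 1146.] [579.3  69.7  20. ]
recess [433. 150.] 0.26 [498. 390.  39.] [485.7 401.2  20. ]
pot [292. 190.] 0.73 [500. -47.  38.] [488.4 -44.   20. ]
cup [434. 150.] 0.61 [502. 391.  39.] [489.9 401.7  20.
[... 441 characters left out ...]
301.  10.] [441.5 306.8  20. ]
screen [335. 256.] 0.62 [503. 159.  29.] [503.3 152.5  20. ]
screen [310. 298.] 0.57 [551. 295.  10.] [549.9 300.7  20. ]
keeper_tab [335. 258.] 0.62 [502. 170.  32.] [502.5 161.5  20. ]
keeper_tab [306. 217.] 0.61 [606.  31.  29.] [607.4  23.3  20. ]
recess [338. 230.] 0.74 [507.  52.  10.] [505.9  60.4  20. ]
pot [350. 201.] 0.77 [483. -27.  58.] [485.  -61.6  20. ]
pot [309. 218.] 0.37 [595.  56.  55.] [600.4  27.   20. ]
cup [328. 343.] 0.76 [482. 448.  79.] [485.  419.6  20. ]
jar [355. 126.] 0.79 [ 506. -393.   48.] [ 508.1 -427.6   20. ]
brush [240. 215.] 0.6 [806.  47.  22.] [806.9  45.9  20. ]
block [333. 235.] 0.64 [520.  69.   8.] [519.6  78.5  20. ]
```

Run:
```python
import cv2
a=cv2.imread("pics/scene0.png")[110:310,240:480]; b=cv2.imread("pics/side0.png")[150:350,240:440]
cv2.imwrite("pics/both.png",cv2.vconcat([cv2.resize(a,(720,600),interpolation=3)]))
cv2.imwrite("pics/side_c.png",cv2.resize(b,(600,600),interpolation=3))
```

```text
(no output)
```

View pics/both.png

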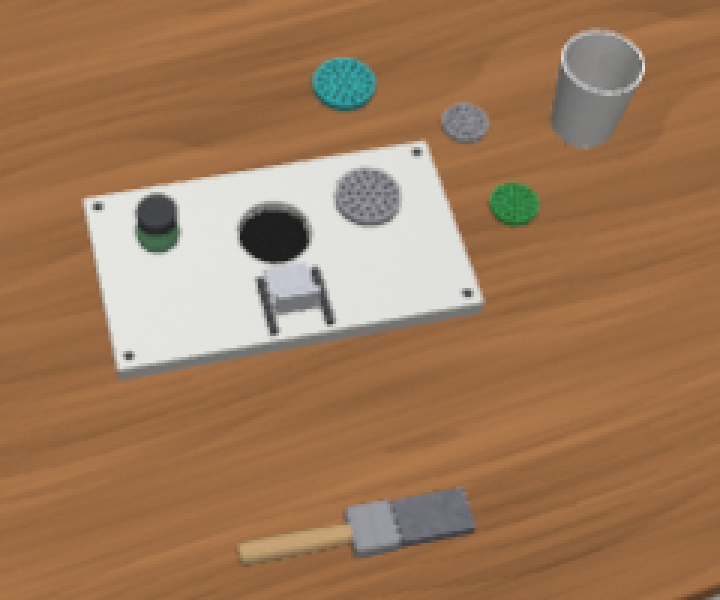

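View pics/side_c.png

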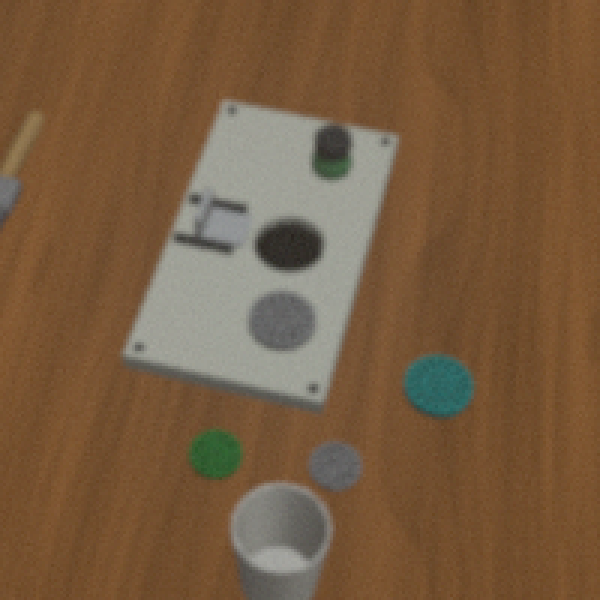

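The candidates in the scene picture are:
- grey disc on the deck (362,176)
- turquoise disc (354,138)
- small grey disc (395,152)
- green disc (412,179)

The grey disc on the deck is the screen: it is neither green nor turquoise, and it is the larger of the two grey ones. The enlarged crops confirm this. The pot is on the -y side.

Run:
```python
from h import *
C=cam("scene")
P=[onz(C,(240+x/3,110+y/3),20)[:2] for x,y in [(84,198),(425,142),(482,302),(118,372)]]
P=np.array(P);print(P.round(), np.mean(P,0))
for i in range(4): e=P[(i+1)%4]-P[i]; print(np.linalg.norm(e),np.degrees(np.arctan2(e[1],e[0])))
print(np.round(optics.camera_info("wrist")["mount"],3),optics.camera_info("wrist")["camera_matrix"])
```

```text
[[ 419.  -92.]
 [ 463.  243.]
 [ 649.  219.]
 [ 610. -117.]] [535.54129955  63.16284467]
338.47185059971 82.5723014824918
187.7566840243118 -7.37651331054088
338.3369858862528 -96.60553191135645
192.61170946633575 172.67267604289424
[[-0.00000e+00 -9.64000e-01 -2.67000e-01  7.40810e+01]
 [ 1.00000e+00 -0.00000e+00 -0.00000e+00 -5.40000e-02]
 [ 0.00000e+00 -2.67000e-01  9.64000e-01 -1.71667e+02]
 [ 0.00000e+00  0.00000e+00  0.00000e+00  1.00000e+00]] [[278.56760311   0.         319.88074435]
 [  0.         278.56760311 195.41612535]
 [  0.           0.           1.        ]]
```

>>> send_rows(targets=[[[0,0,-0.07,0.128,-0.175,0,-1],[0,0,-0.07,0.128,-0.175,0,-1],[0,0,-0.07,0.128,-0.175,0,-1],[0,0,-0.07,0.128,-0.175,0,-1],[0,0,-0.07,0.128,-0.175,0,-1],[0,0,-0.07,0.128,-0.175,0,-1],[0,0,-0.07,0.128,-0.175,0,-1],[0,0,-0.07,0.128,-0.175,0,-1],[0,0,-0.07,0.128,-0.175,0,0.2],[0,0,-0.07,0.128,-0.175,0,0.2],[0,0,-0.07,0.128,-0.175,0,0.2],[0,0,-0.07,0.128,-0.175,0,0.2]]])

```text
time_s: 2.1
ee_pos: [520.2, 112.8, 214.2]
ee_rot: [180.0, -0.0, 82.5]
force: [0.1, 1.0, -0.4]
gripper_width: 62.4
gripper_force: 0.0
```

>>> send_rows(targets=[[[0,0,0,0,0,0,0.2],[0,0,0,0,0,0,0.2]]])

```text
time_s: 2.3
ee_pos: [519.5, 113.8, 213.7]
ee_rot: [-180.0, -0.0, 82.7]
force: [-0.1, 0.2, 0.2]
gripper_width: 45.8
gripper_force: 0.0
```

Run:
```python
from h import *
st=env.state(); print(st["time_s"],st["ee_pos"],st["ee_rot"],st["gripper_width"],st["force"])
im,d=optics.grab_frame("wrist"); C=cam("wrist",st); np.savez("w1",im=im,d=d)
save("w1",im)
for t,z in (("screen",20),("recess",9),("keeper_tab",52),("pot",20)):
    for r in optics.place_of("wrist",t)[:3]:
        print(t,np.round(r["at"],1),round(r["conf"],2),onz(C,r["at"],z).round(1))
for t,z in (("screen",30),("recess",20)):
    for r in optics.silhouettes("wrist",t)[:1]:
        m=r["mask"].astype(np.uint8); c=max(cv2.findContours(m,0,1)[0],key=len)[:,0].astype(float)
        W=np.array([onz(C,p,z)[:2] for p in c]); 
        (x,y),rr=cv2.minEnclosingCircle(W.astype(np.float32)); print(t,x,y,rr)
```

```text
2.3 [519.45870323 113.80728619 213.74236936] [-1.79959930e+02 -1.33199981e-02  8.26680758e+01] 45.8290537514186 [-0.05974398  0.15497958  0.17216543]
screen [307.7 138.1] 0.94 [511.4 165.8  20. ]
screen [323.8  23.9] 0.86 [548.6 295.1  20. ]
screen [190.9 124.8] 0.81 [364.8 202.3  20. ]
recess [319.9 210.3] 0.63 [514.   62.9   9. ]
keeper_tab [388.3 220.2] 0.8 [600.7  52.8  52. ]
pot [307.3 280.3] 0.89 [481.8 -40.2  20. ]
screen 367.29962158203125 200.2432098388672 31.765485763549805
recess 540.8995361328125 123.49871826171875 143.74781799316406
```

View pics/w1.png

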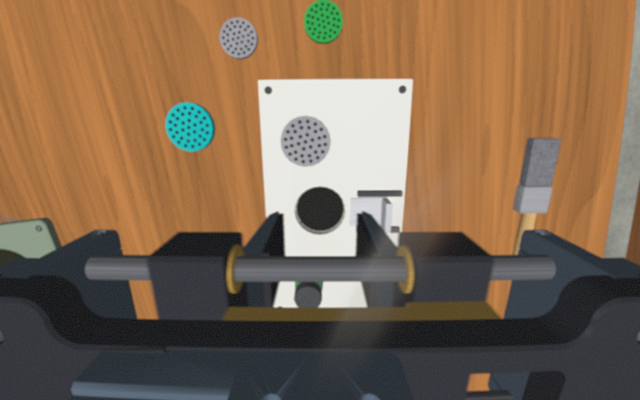

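The picture shows the screen at (305,140), the recess at (320,210), the keeper at (375,212) and the pot at (308,290). The deck's edges are clear too, so I'll fit these shapes.

```bash
cat >> h.py <<'E'
def deckfit(im,C,seed_scr,verbose=True):
    """white-deck mask -> screen circle (z=30), recess rim circle (z=20), in world mm"""
    hsv=cv2.cvtColor(im,cv2.COLOR_RGB2HSV); w=((hsv[...,1]<40)&(hsv[...,2]>190)).astype(np.uint8)
    return w
def circ(P,R=None):
    from scipy.optimize import least_squares
    f=lambda p: np.hypot(P[:,0]-p[0],P[:,1]-p[1])-(p[2] if R is None else R)
    p0=[*P.mean(0)]+([32.] if R is None else [])
    r=least_squares(f,p0,loss='soft_l1',f_scale=0.7); return r.x, np.sqrt(np.mean(r.fun**2))
def radial(g,C,c0,z,r0,r1,n=120,sgn=1,ang=None):
    """strongest radial step (dark inside to light outside) around world point c0 on plane z"""
    out=[]; rr=np.arange(r0,r1,.25)
    for a in (np.linspace(0,2*np.pi,n) if ang is None else ang):
        X=np.stack([c0[0]+rr*np.cos(a),c0[1]+rr*np.sin(a),np.full_like(rr,z)],1)
        p=proj(C,X).astype(np.float32)
        if (p<1).any() or (p[:,0]>638).any() or (p[:,1]>398).any(): continue
        v=cv2.remap(g,p[:,0].reshape(1,-1),p[:,1].reshape(1,-1),cv2.INTER_LINEAR)[0]
        v=cv2.GaussianBlur(v.reshape(1,-1),(0,0),3)[0]
        dv=sgn*np.gradient(v); i=dv.argmax()
        if dv[i]>2: out.append(X[i,:2])
    return np.array(out)
E
python3 - <<'E'
from h import *
z=np.load("w1.npz"); im=z["im"]; C=cam("wrist")
g=cv2.cvtColor(im,cv2.COLOR_RGB2GRAY).astype(np.float32)
s=onz(C,(305.5,140.5),30)[:2]; 
for _ in range(2):
    P=radial(g,C,s,30,24,40); q,e=circ(P); s=q[:2]
print("screen",q,e,len(P)); S=q[:2]
s=onz(C,(320,210),20)[:2]
for _ in range(3):
    P=radial(g,C,s,20,26,44); q,e=circ(P,35.); s=q[:2]
print("recess",q,e,len(P),circ(P)[0]); R=q[:2]
# left/right/back deck edges, brightness vs wood using blue channel
b=im[...,2].astype(np.float32)
def edge(u0,u1,v0,v1,horiz):
    pts=[]
    if horiz:
        for v in range(v0,v1): 
            r=cv2.GaussianBlur(b[v:v+1,u0:u1],(0,0),1)[0]; i=np.abs(np.gradient(r)).argmax(); pts.append((u0+i,v))
    else:
        for u in range(u0,u1):
            r=cv2.GaussianBlur(b[v0:v1,u:u+1],(0,0),1)[:,0]; i=np.abs(np.gradient(r)).argmax(); pts.append((u,v0+i))
    W=np.array([onz(C,p,20)[:2] for p in pts],np.float32); l=cv2.fitLine(W,cv2.DIST_HUBER,0,.01,.01).ravel(); return l
L=edge(250,275,95,205,True); Rr=edge(400,422,95,165,True); B=edge(275,400,70,90,False)
for l in (L,Rr,B): print(l,np.degrees(np.arctan2(l[1],l[0])))
by=np.radians(82.6); yb=np.array([np.cos(by),np.sin(by)]); xb=np.array([yb[1],-yb[0]])
print("edges in block x rel recess (exp -75,+115):",(L[2:]-R)@xb,(Rr[2:]-R)@xb,"back y(exp170):",(B[2:]-R)@yb,"screen rel:",(S-R)@xb,(S-R)@yb)
print("tab top",[(onz(C,p,52)[:2]-R).dot(xb)+-20 for p in [(383,200),(388,220)]])
E
```

```text
screen [507.4848094  164.34395178  31.12627882] 1.9454780552625468 120
recess [513.08698895  67.31030966] 2.1614658345689373 120 [512.8941481   67.49398269  34.01386828]
[1.1916039e-01 9.9287504e-01 4.4667972e+02 1.4642125e+02] 83.15635
[1.20203555e-01 9.92749274e-01 6.41889343e+02 1.61586151e+02] 83.096146
[ 9.93638933e-01 -1.12612754e-01  5.48136292e+02  2.35454422e+02] -6.465952
edges in block x rel recess (exp -75,+115): -76.04331623602484 115.5872671724064 back y(exp170): 171.25786315952018 screen rel: -18.053025732295733 95.50392861546675
tab top [np.float64(59.85381173213703), np.float64(68.01778888314267)]
```

>>> send_rows(targets=[[[0,0,0.059,-0.026,0.184,-0.1,0.2],[0,0,0.059,-0.026,0.184,-0.1,0.2],[0,0,0,-0.026,0.184,-0.1,0.2],[0,0,0,0,0,-0.2,0.2],[0,0,0,0,0,-0.2,0.2],[0,0,0,0,0,-0.13,0.2],[0,0,0,0,0,-0.1,0.2],[0,0,0,0,0,0,0.2],[0,0,0,0,0,0,0.2]]])

```text
time_s: 3.55
ee_pos: [503.8, 225.3, 28.4]
ee_rot: [180.0, -0.0, 93.4]
force: [0.0, 0.7, 0.1]
gripper_width: 36.4
gripper_force: 0.0
```

```bash
cat > look.py <<'E'
from h import *
import sys
tag=sys.argv[1]; s0=np.array(eval(sys.argv[2]))
st=env.state(); print(st["time_s"],st["ee_pos"].round(1),st["ee_rot"].round(1),st["gripper_width"].round(1),st["force"].round(1))
im,d=optics.grab_frame("wrist"); C=cam("wrist",st); save(tag,im); np.savez(tag,im=im,d=d)
g=cv2.cvtColor(im,cv2.COLOR_RGB2GRAY).astype(np.float32)
s=s0
for _ in range(3):
    P=radial(g,C,s,30,26,38,ang=np.linspace(-.2,np.pi+.2,90)); q,e=circ(P,32.); s=q[:2]
print("screen (outer-half fit)",q,e,len(P),"px",proj(C,[[*q[:2],30]]))
R=np.array([513.2,67.3])
for _ in range(3):
    P=radial(g,C,R,20,28,42); q,e=circ(P,35.); R=q[:2]
print("recess",q,e,len(P),"px",proj(C,[[*R,20]]))
E
python3 look.py w2 "[507.5,164.3]"
```

```text
Traceback (most recent call last):
  File "look.py", line 4, in <module>
    st=env.state(); print(st["time_s"],st["ee_pos"].round(1),st["ee_rot"].round(1),st["gripper_width"].round(1),st["force"].round(1))
                                                                                   ^^^^^^^^^^^^^^^^^^^^^^^^^
AttributeError: 'float' object has no attribute 'round'
```

```bash
sed -i 's/st\["gripper_width"\].round(1)/round(st["gripper_width"],1)/; s/st\["force"\].round(1)/np.round(st["force"],1)/; s/st\["ee_pos"\].round(1)/np.round(st["ee_pos"],1)/; s/st\["ee_rot"\].round(1)/np.round(st["ee_rot"],1)/' look.py; python3 look.py w2 "[507.5,164.3]"
```

```text
3.55 [503.8 225.3  28.4] [180.   -0.   93.4] 36.4 [0.  0.7 0.1]
screen (outer-half fit) [509.54701527 169.94525741] 1.9675773071150153 19 px [[321.90054048 307.20842638]]
recess [514.57636974  71.82197615] 1.2002814604454672 4 px [[320.62993376 395.77791321]]
```

View pics/w2.png

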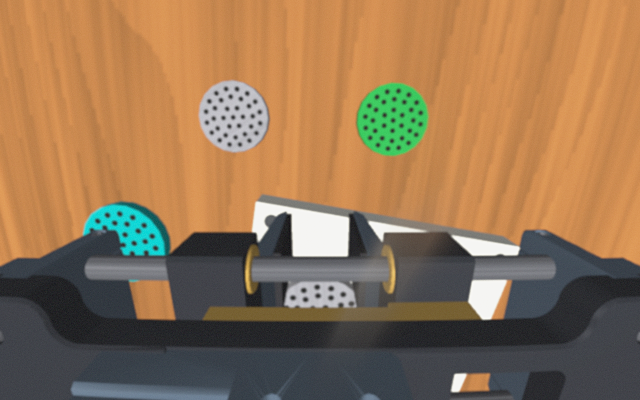

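The disc shows at (320,297), centred between the fingertips at (287,215) and (353,215). I'll lower to just above the deck and push along the straight line to the recess.

>>> send_rows(targets=[[[0,0,0,0,0,-0.0125,0.2],[0,0,0,0,0,-0.0125,0.2],[0,0,0,0.002,-0.035,0,0.2],[0,0,0,0.002,-0.035,0,0.2],[0,0,0,0.002,-0.035,0,0.2],[0,0,0,0.002,-0.035,0,0.2],[0,0,0,0.002,-0.035,0,0.2],[0,0,0,0.002,-0.035,0,0.2],[0,0,0,0.002,-0.035,0,0.2],[0,0,0,0.002,-0.035,0,0.2],[0,0,0,0.002,-0.035,0,0.2],[0,0,0,0,0,0,0.2]]])

```text
time_s: 4.8
ee_pos: [507.2, 160.8, 22.9]
ee_rot: [-180.0, 0.0, 93.3]
force: [-0.5, 0.3, -0.7]
gripper_width: 36.4
gripper_force: 0.0
```

```bash
cat > fx.py <<'E'
from h import *
import sys
tag=sys.argv[1]; st=env.state(); print(st["time_s"],np.round(st["ee_pos"],1),np.round(st["ee_rot"],1),np.round(st["force"],1))
for n,(u,v) in (("scene",(340,185)),("side",(330,245))):
    im,d=optics.grab_frame(n); np.savez(tag+n,im=im,d=d); a=im[v-37:v+38,u-50:u+50]; save(tag+n,cv2.resize(a,(800,600),interpolation=cv2.INTER_CUBIC))
    C=cam(n)
    for t in ("screen","recess"):
        for r in optics.place_of(n,t)[:2]: print(n,t,np.round(r["at"],1),round(r["conf"],2),onz(C,r["at"],20 if t=="screen" else 9).round(1))
E
python3 fx.py f1
```

```text
4.8 [507.2 160.8  22.9] [-180.     0.    93.3] [-0.5  0.3 -0.7]
scene screen [412. 178.] 0.63 [559.8 296.   20. ]
scene screen [393.1 151.6] 0.56 [454.4 284.   20. ]
scene recess [330.4 190. ] 0.62 [515.9  62.9   9. ]
side screen [351.  308.3] 0.62 [440.1 313.9  20. ]
side screen [311.9 299.1] 0.55 [545.6 302.2  20. ]
```

View pics/f1scene.png

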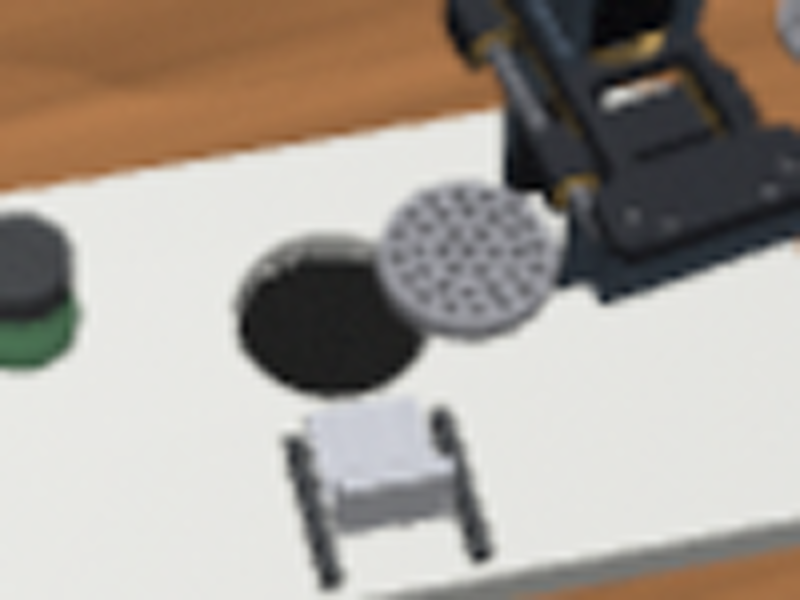

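The screen sits at crop (467,257), nestled in the fingertips and just reaching the recess rim. The recess is at (332,315). I'll measure both in the same camera.

```bash
cat > meas.py <<'E'
from h import *
import sys
tag=sys.argv[1]; s0=np.array(eval(sys.argv[2])); zt=float(sys.argv[3]) if len(sys.argv)>3 else 30
C=cam("scene")
def rim():
    im=np.load("f0scene.npz")["im"] if False else cv2.imread("pics/scene0.png")[...,::-1]
    g=cv2.cvtColor(np.ascontiguousarray(im),cv2.COLOR_RGB2GRAY).astype(np.float32); R=np.array([515.,65.])
    # keep off the keeper's tongue: use directions away from block +x
    for _ in range(4): P=radial(g,C,R,20,29,41,ang=np.linspace(.5,2*np.pi-.8,90)); q,e=circ(P,35.); R=q
    return R,e
R,e=rim(); print("rim(scene)",R.round(2),e.round(2))
im=np.load(tag+"scene.npz")["im"]; g=cv2.cvtColor(im,cv2.COLOR_RGB2GRAY).astype(np.float32); s=s0
for _ in range(4):
    P=radial(g,C,s,zt,27,37,ang=np.linspace(-2.4,.6,90)); q,e=circ(P,32.); s=q
D=s-R; a=np.array([-.058,.998]); b=np.array([.998,.058])
print("screen",s.round(2),e.round(2),len(P),"along",(D@a).round(2),"lateral(+x)",(D@b).round(2))
E
python3 meas.py f1 "[509.7,118.6]"
python3 - <<'E'
import sys; sys.path.insert(0,'.')
from h import *
C=cam("scene"); print(proj(C,[[509.7,118.6,30],[513.2,67.3,20]]), onz(C,(240+50+467/8,148+257/8),30))
E
```

```text
rim(scene) [513.1   65.37] 1.26
screen [515.05 114.81] 0.65 48 along 49.23 lateral(+x) 4.82
[[348.35727834 178.85114451]
 [331.6784415  186.66588154]] [513.81155312 117.04231241  30.        ]
```

>>> send_rows(targets=[[[0,0,0,0.002,-0.03,0,0.2],[0,0,0,0.002,-0.03,0,0.2],[0,0,0,0.002,-0.03,0,0.2],[0,0,0,0.002,-0.03,0,0.2],[0,0,0,0.002,-0.03,0,0.2],[0,0,0,0.002,-0.03,0,0.2],[0,0,0,0.001,-0.0125,0,0.2],[0,0,0,0.001,-0.0125,0,0.2],[0,0,0,0.001,-0.0125,0,0.2],[0,0,0,0.001,-0.0125,0,0.2],[0,0,0,0,-0.0125,0,0.2],[0,0,0,0,0,0,0.2]]])

```text
time_s: 6.3
ee_pos: [510.3, 112.9, 22.8]
ee_rot: [-180.0, 0.0, 93.4]
force: [0.6, -1.0, -0.1]
gripper_width: 36.5
gripper_force: 0.0
```

```bash
python3 fx.py f2
```

```text
6.3 [510.3 112.9  22.8] [-180.     0.    93.4] [ 0.6 -1.  -0.1]
scene screen [333.1 187.1] 0.78 [515.9  70.6  20. ]
scene screen [394.1 150.9] 0.64 [452.9 288.   20. ]
scene recess [331.3 189.4] 0.81 [514.8  66.    9. ]
side screen [352.9 307.2] 0.72 [435.6 309.8  20. ]
side screen [310.5 300.3] 0.64 [548.7 306.4  20. ]
side recess [339.9 232.6] 0.93 [500.9  58.8   9. ]
side recess [331.3 345.3] 0.62 [477.3 420.2   9. ]
```

View pics/f2scene.png

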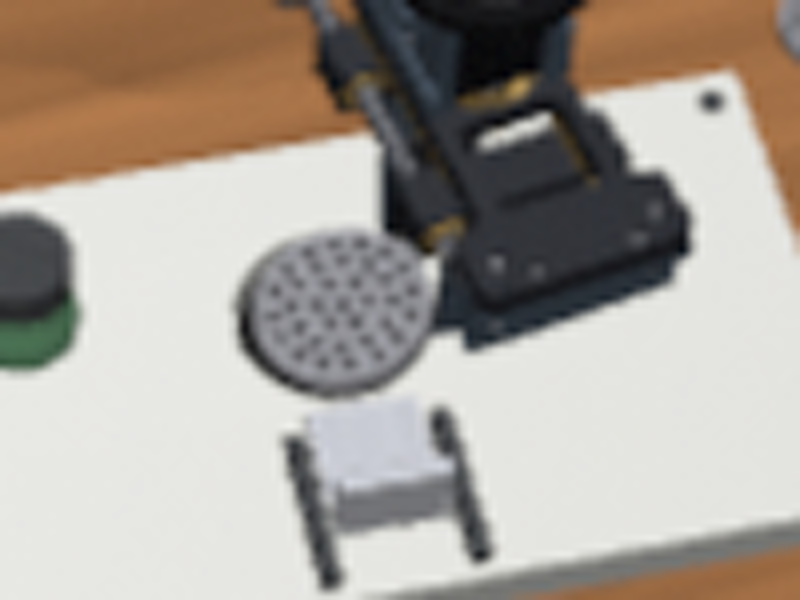

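The disc, at crop (342,310), nearly covers the recess. A dark gap on its left shows about 4 mm still to go. I'll continue slowly.

>>> send_rows(targets=[[[0,0,0,0,-0.005,0,0.2],[0,0,0,0,-0.005,0,0.2],[0,0,0,0,-0.005,0,0.2],[0,0,0,0.001,-0.005,0,0.2],[0,0,0,0,-0.005,0,0.2],[0,0,0,0,0,0,0.2]]])

```text
time_s: 7.2
ee_pos: [510.7, 108.2, 23.0]
ee_rot: [180.0, 0.0, 93.4]
force: [0.1, -0.6, 0.1]
gripper_width: 36.2
gripper_force: 0.0
```

```bash
python3 fx.py f3
```

```text
7.2 [510.7 108.2  23. ] [180.    0.   93.4] [ 0.1 -0.6  0.1]
scene screen [331.9 191.2] 0.89 [527.8  62.5  20. ]
scene screen [412.3 177.7] 0.64 [559.2 297.3  20. ]
scene recess [328.2 191.8] 0.56 [519.6  54.8   9. ]
side screen [310.4 302.4] 0.77 [547.9 312.7  20. ]
side screen [334.5 233.5] 0.68 [515.5  73.4  20. ]
```

View pics/f3scene.png

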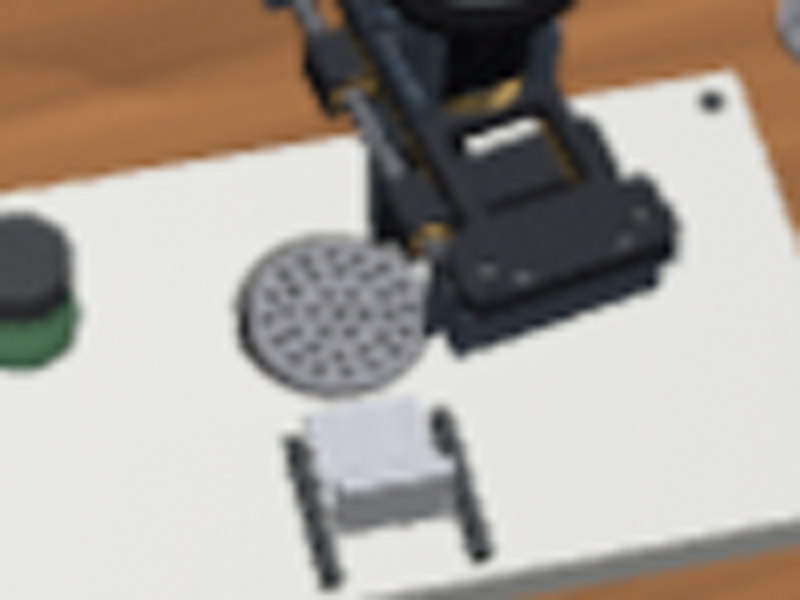

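The disc is now centred at crop (338,315), with a thin dark gap at its left. Depth will tell whether it has dropped.

```bash
cat > dz.py <<'E'
from h import *
import sys
def plane(n,dep,c,r,zg):
    C=cam(n); u0,v0=proj(C,[[*c,zg]])[0]; V=[]
    for v in range(int(v0)-16,int(v0)+17):
        for u in range(int(u0)-18,int(u0)+19):
            if dep[v,u]>0:
                X=atd(C,(u,v),dep[v,u])
                if np.hypot(*(X[:2]-c))<r: V.append(X)
    V=np.array(V); A=np.c_[V[:,:2]-c,np.ones(len(V))]; k=np.linalg.lstsq(A,V[:,2],rcond=None)[0]
    return k,np.std(V[:,2]-A@k),len(V)
if __name__=="__main__":
    R=np.array([514.,66.])
    for n in ("scene","side"):
        for tag in sys.argv[1:]:
            d=np.load(tag+n+".npz")["d"]
            print(n,tag,"disc slope x,y, z:",*[np.round(q,3) for q in plane(n,d,R,24,20)],"deck ref z:",np.round(plane(n,d,R+[-62,-8],14 if n=="scene" else 10,20)[0][2],2),np.round(plane(n,d,R+[0,-55],12,20)[0][2],2))
E
python3 dz.py f2 f3
```

```text
scene f2 disc slope x,y, z: [ 0.091  0.24  24.939] 6.272 197 deck ref z: 20.99 20.49
scene f3 disc slope x,y, z: [ 0.156  0.054 20.633] 10.545 186 deck ref z: 20.63 20.41Traceback (most recent call last):
  File "dz.py", line 17, in <module>
    print(n,tag,"disc slope x,y, z:",*[np.round(q,3) for q in plane(n,d,R,24,20)],"deck ref z:",np.round(plane(n,d,R+[-62,-8],14 if n=="scene" else 10,20)[0][2],2),np.round(plane(n,d,R+[0,-55],12,20)[0][2],2))
                                                                                                                                                                             ~~~~~^^^^^^^^^^^^^^^^^^^^^
  File "dz.py", line 10, in plane
    V=np.array(V); A=np.c_[V[:,:2]-c,np.ones(len(V))]; k=np.linalg.lstsq(A,V[:,2],rcond=None)[0]
                           ~^^^^^^
IndexError: too many indices for array: array is 1-dimensional, but 2 were indexed
```

>>> send_rows(targets=[[[0,0,0,-0.002,0.05,0,0.2],[0,0,0,-0.003,0.1,0,0.2],[0,0,0,0,0,0.2,1],[0,0,0,0,0.05,0.2,1],[0,0,0,0,0.05,0.2,1],[0,0,0,0,0,0.2,1],[0,0,0,0,0,0,1]]])

```text
time_s: 8.2
ee_pos: [513.0, 160.4, 188.9]
ee_rot: [179.3, -0.2, 93.4]
force: [0.7, -0.6, 0.9]
gripper_width: 1.0
gripper_force: 0.0
```

Run:
```python
from h import *
st=env.state(); C=cam("wrist",st); print(st["time_s"],np.round(st["ee_pos"],1),np.round(st["ee_rot"],1))
im,d=optics.grab_frame("wrist"); np.savez("w3",im=im,d=d)
uv=proj(C,[[513.2,67.3,19]])[0]; print(uv)
u,v=uv.astype(int); a=im[max(v-75,0):v+75,u-100:u+100]; save("w3",cv2.resize(a,None,fx=4,fy=4,interpolation=cv2.INTER_CUBIC)[:600])
V=np.array([atd(C,(x,y),d[y,x]) for y in range(v-60,v+61) for x in range(u-90,u+91) if 0<=y<400 and d[y,x]>0])
def pl(c,r,m=None):
    q=V[np.hypot(*(V[:,:2]-c).T)<r]; q=q[np.abs(q[:,2]-np.median(q[:,2]))<4]
    A=np.c_[q[:,:2]-c,np.ones(len(q))]; k=np.linalg.lstsq(A,q[:,2],rcond=None)[0]; return k.round(3),len(q),np.std(q[:,2]-A@k).round(2)
R=np.array([513.2,67.3]); print("disc",pl(R,26),"deck",pl(R+[-55,5],12),pl(R+[9,55],12))
```

```text
8.2 [513.  160.4 188.9] [179.3  -0.2  93.4]
[313.55946828 248.30966618]
disc (array([-3.9000e-02,  8.0000e-03,  2.0278e+01]), 48, np.float64(0.69)) deck (array([0., 0., 0.]), 0, np.float64(nan)) (array([-6.0e-03, -5.0e-03,  2.1e+01]), 189, np.float64(0.69))
  return _methods._mean(a, axis=axis, dtype=dtype,
  ret = ret.dtype.type(ret / rcount)
  ret = _var(a, axis=axis, dtype=dtype, out=out, ddof=ddof,
  arrmean = um.true_divide(arrmean, div, out=arrmean,
  ret = ret.dtype.type(ret / rcount)
```

View pics/w3.png

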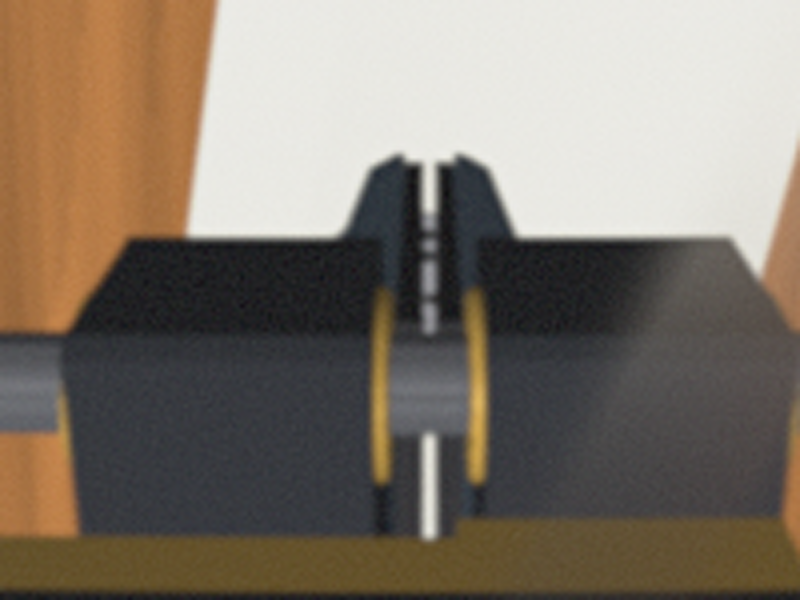

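The disc itself is hidden behind the gripper. Depth through the gap puts it about 0.7 mm below the deck, which fits a drop. I'll move beyond the keeper and check again with a clear view.

>>> send_rows(targets=[[[0,0,-0.023,0.127,-0.108,0,1],[0,0,-0.023,0.127,-0.108,0,1],[0,0,-0.023,0.127,-0.108,0,1],[0,0,-0.023,0.127,-0.108,0,1],[0,0,-0.023,0.127,-0.108,0,1],[0,0,0,0,0,0,1],[0,0,0,0,0,0,1]]])

```text
time_s: 8.95
ee_pos: [635.9, 50.2, 180.8]
ee_rot: [-179.8, 0.0, 83.0]
force: [-0.7, 0.1, -0.8]
gripper_width: 0.5
gripper_force: 0.0
```

Run:
```python
from h import *
st=env.state(); print(st["time_s"],np.round(st["ee_pos"],1),np.round(st["ee_rot"],1))
R=np.array([513.2,67.3]); xb=np.array([.9928,-.1201]); yb=np.array([.1201,.9928])
for n in ("side","wrist","scene"):
    im,d=optics.grab_frame(n); C=cam(n,st); np.savez("g_"+n,im=im,d=d)
    v,u=np.nonzero(d>0); K,k1,Rc,o=C
    p=cv2.undistortPoints(np.stack([u,v],1).astype(float).reshape(-1,1,2),K,np.array([k1,0,0,0.]))[:,0]
    X=o+(np.c_[p,np.ones(len(p))]*d[v,u][:,None])@Rc.T
    b=np.c_[(X[:,:2]-R)@xb-20,(X[:,:2]-R)@yb,X[:,2]]
    def pl(cx,cy,r):
        q=b[np.hypot(b[:,0]-cx,b[:,1]-cy)<r]
        if len(q)<10: return None
        q=q[np.abs(q[:,2]-np.median(q[:,2]))<5]; A=np.c_[q[:,0]-cx,q[:,1]-cy,np.ones(len(q))]
        k=np.linalg.lstsq(A,q[:,2],rcond=None)[0]; return k.round(3),len(q),np.std(q[:,2]-A@k).round(2)
    print(n,"disc",pl(-20,0,25),"deck",pl(-20,52,12),pl(-20,-52,12),pl(-20,90,20))
    t=b[(b[:,2]>42)&(b[:,2]<60)&(abs(b[:,1])<25)&(b[:,0]>10)&(b[:,0]<95)]
    if len(t): print("  tab x,y,z med",np.median(t,0).round(1),"x range",np.percentile(t[:,0],[5,95]).round(1),len(t))
    if n=="wrist":
        for r in optics.place_of(n,"keeper_tab")[:2]: w=onz(C,r["at"],52)[:2]-R; print("  net tab",r["at"],r["conf"],w@xb-20,w@yb)
        save("w4",im)
```

```text
8.95 [635.9  50.2 180.8] [-179.8    0.    83. ]
side disc (array([ 8.0000e-03, -9.0000e-03,  2.3798e+01]), 104, np.float64(1.44)) deck (array([-9.9000e-02,  2.0000e-02,  2.2697e+01]), 39, np.float64(1.93)) (array([9.0000e-03, 7.5000e-02, 2.2618e+01]), 37, np.float64(2.26)) (array([-3.0000e-03, -1.5000e-02,  2.2961e+01]), 129, np.float64(2.04))
  tab x,y,z med [65.6 -0.4 53.8] x range [62.3 69.7] 43
wrist disc (array([ 0.0000e+00, -1.0000e-03,  1.9454e+01]), 1247, np.float64(0.77)) deck (array([-2.0000e-03, -1.0000e-03,  2.0239e+01]), 328, np.float64(0.73)) (array([ 8.0000e-03, -1.0000e-03,  2.0374e+01]), 256, np.float64(0.71)) (array([ 3.0000e-03, -2.0000e-03,  2.0363e+01]), 980, np.float64(0.77))
  tab x,y,z med [69.  -0.2 52.1] x range [65.  72.3] 283
  net tab [287.6, 190.0] 0.9 68.4946743084567 -4.179543783951183
scene disc (array([ 3.60000e-02, -9.00000e-03,  5.67068e+02]), 81, np.float64(2.82)) deck None (array([-8.0000e-02, -1.8200e-01,  5.9393e+02]), 37, np.float64(2.41)) (array([ 0.352,  0.086, 23.619]), 16, np.float64(1.56))
  tab x,y,z med [70.  -2.  51.1] x range [64.4 72.6] 65
```

View pics/w4.png

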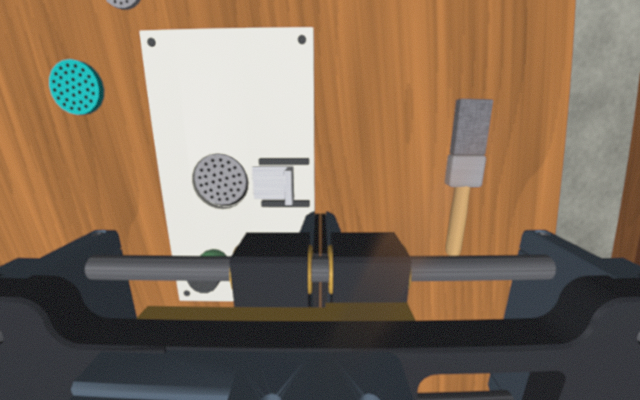

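The screen at (220,180) lies flat in the recess: tilt is under 0.01 and its top is 0.9 mm below the deck. The tab is at (290,186), block x about 69 and y about 0. I'll descend behind it and push.

>>> send_rows(targets=[[[0,0,0,0.001,0.006,-0.184,1],[0,0,0,0.001,0.005,-0.184,1],[0,0,0,0,0,-0.184,1],[0,0,0,0,0,-0.184,1],[0,0,0,0,0,0,1],[0,0,0,-0.04,0.005,0,1],[0,0,0,-0.04,0.005,0,1],[0,0,0,-0.04,0.005,0,1],[0,0,0,-0.04,0.005,0,1],[0,0,0,-0.04,0.005,0,1],[0,0,0,-0.04,0.005,0,1],[0,0,0,0,0,0,1]]])

```text
time_s: 10.35
ee_pos: [587.5, 58.7, 36.0]
ee_rot: [-179.9, 0.0, 83.0]
force: [-0.4, -0.4, -0.7]
gripper_width: -0.0
gripper_force: 0.0
```

>>> send_rows(targets=[[[0,0,0,-0.01,0.0012,0,1],[0,0,0,-0.01,0.0012,0,1],[0,0,0,-0.01,0.0012,0,1],[0,0,0,-0.01,0.0012,0,1],[0,0,0,0,0,0,1]]])

```text
time_s: 10.85
ee_pos: [580.8, 59.5, 35.7]
ee_rot: [-180.0, 0.0, 83.0]
force: [1.6, -0.9, 0.3]
gripper_width: 0.6
gripper_force: 0.5
```

>>> send_rows(targets=[[[0,0,0,-0.01,0.0012,0,1],[0,0,0,-0.01,0.0012,0,1],[0,0,0,0,0,0,1]]])

```text
time_s: 11.15
ee_pos: [576.6, 60.1, 35.7]
ee_rot: [-180.0, 0.0, 83.0]
force: [0.5, -0.8, -0.2]
gripper_width: 0.6
gripper_force: 0.4
```

>>> send_rows(targets=[[[0,0,0,-0.005,0.0006,0,1],[0,0,0,-0.005,0.0006,0,1],[0,0,0,0,0,0,1]]])

```text
time_s: 11.45
ee_pos: [574.9, 60.3, 35.7]
ee_rot: [-180.0, 0.0, 83.0]
force: [1.0, -0.7, 0.6]
gripper_width: 0.3
gripper_force: 0.5
```

>>> send_rows(targets=[[[0,0,0,-0.005,0.0006,0,1],[0,0,0,-0.005,0.0006,0,1],[0,0,0,0,0,0,1]]])

```text
time_s: 11.75
ee_pos: [573.1, 60.5, 35.7]
ee_rot: [180.0, 0.0, 83.0]
force: [2.1, -0.9, -0.8]
gripper_width: 0.6
gripper_force: 0.8
```

>>> send_rows(targets=[[[0,0,0,-0.005,0.0006,0,1],[0,0,0,-0.005,0.0006,0,1],[0,0,0,0,0,0,1]]])

```text
time_s: 12.05
ee_pos: [573.0, 60.5, 35.9]
ee_rot: [179.8, -0.0, 83.0]
force: [6.4, -1.1, -4.4]
gripper_width: 0.6
gripper_force: 2.8
```

The keeper has met its stop: position held while the force rose. I'll back off, rise and check.

>>> send_rows(targets=[[[0,0,0,0.03,-0.0036,0,1],[0,0,0,0.15,-0.02,0,1],[0,0,0,0.15,-0.02,0.05,1],[0,0,0,0,0,0.2,1],[0,0,0,0,0,0.2,1],[0,0,0,0,0,0.2,1],[0,0,0,0,0,0.1,1],[0,0,0,0,0,0,1],[0,0,0,0,0,0,1]]])

```text
time_s: 12.95
ee_pos: [636.1, 52.1, 185.0]
ee_rot: [-179.9, 0.0, 83.0]
force: [-0.2, -0.8, -0.6]
gripper_width: 0.1
gripper_force: 0.0
```

Run:
```python
from h import *
st=env.state(); print(st["time_s"],np.round(st["ee_pos"],1),np.round(st["ee_rot"],1))
R=np.array([513.2,67.3]); xb=np.array([.9928,-.1201]); yb=np.array([.1201,.9928])
n="wrist"; im,d=optics.grab_frame(n); C=cam(n,st); save("w5",im)
v,u=np.nonzero(d>0); K,k1,Rc,o=C
p=cv2.undistortPoints(np.stack([u,v],1).astype(float).reshape(-1,1,2),K,np.array([k1,0,0,0.]))[:,0]
X=o+(np.c_[p,np.ones(len(p))]*d[v,u][:,None])@Rc.T
b=np.c_[(X[:,:2]-R)@xb-20,(X[:,:2]-R)@yb,X[:,2]]
for nm,cx,cy,r in (("disc",-32,0,15),("deck",-20,52,12)):
    q=b[np.hypot(b[:,0]-cx,b[:,1]-cy)<r]; A=np.c_[q[:,0]-cx,q[:,1]-cy,np.ones(len(q))]
    print(nm,np.linalg.lstsq(A,q[:,2],rcond=None)[0].round(3),len(q))
t=b[(b[:,2]>42)&(b[:,2]<60)&(abs(b[:,1])<25)&(b[:,0]>0)&(b[:,0]<80)]
print("tab",np.median(t,0).round(1),np.percentile(t[:,0],[5,95]).round(1),len(t))
```

```text
12.95 [636.1  52.1 185. ] [-179.9    0.    83. ]
disc [ 2.3000e-02 -5.0000e-03  1.9946e+01] 408
deck [ 5.0000e-03 -2.0000e-03  2.0685e+01] 318
tab [29.2  0.1 52.4] [24.6 31.9] 310
```

View pics/w5.png

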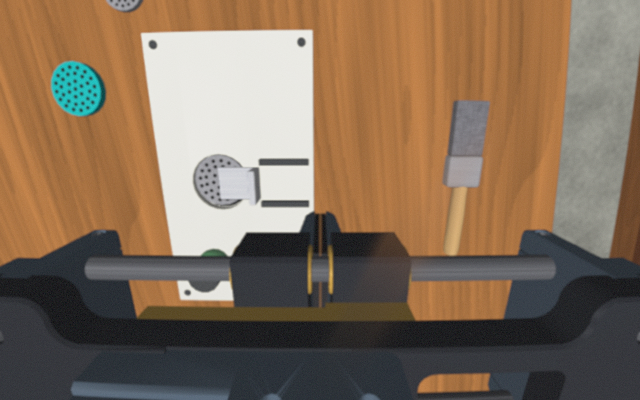

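The tab moved forward about 40 mm and stopped, with the tongue over the screen's edge at (238,183). The tab reads 28 against an expected 26, so I'll press once more, firmly, to be sure.

>>> send_rows(targets=[[[0,0,0,0,0,-0.2,1],[0,0,0,0,0,-0.2,1],[0,0,0,0,0,-0.2,1],[0,0,0,0,0,-0.145,1],[0,0,0,-0.1,0.012,0,1],[0,0,0,-0.1,0.012,0,1],[0,0,0,-0.07,0.008,0,1],[0,0,0,-0.02,0.002,0,1],[0,0,0,-0.01,0.001,0,1],[0,0,0,-0.005,0.001,0,1],[0,0,0,0,0,0,1]]])

```text
time_s: 14.1
ee_pos: [576.5, 59.2, 36.6]
ee_rot: [180.0, 0.0, 83.0]
force: [0.3, 0.7, -0.2]
gripper_width: 0.6
gripper_force: 0.0
```

>>> send_rows(targets=[[[0,0,0,-0.005,0.0006,0,1],[0,0,0,-0.005,0.0006,0,1],[0,0,0,-0.005,0.0006,0,1],[0,0,0,-0.005,0.0006,0,1],[0,0,0,0,0,0,1]]])

```text
time_s: 14.6
ee_pos: [572.9, 59.7, 37.0]
ee_rot: [179.9, -0.0, 83.0]
force: [2.8, -0.1, -1.2]
gripper_width: 0.6
gripper_force: 1.1
```

>>> send_rows(targets=[[[0,0,0,-0.01,0.0012,0,1],[0,0,0,-0.01,0.0012,0,1],[0,0,0,0,0,0,1]]])

```text
time_s: 14.9
ee_pos: [572.7, 59.8, 37.4]
ee_rot: [179.4, -0.0, 83.1]
force: [9.5, -2.4, -6.0]
gripper_width: 0.3
gripper_force: 4.7
```

It stopped at the same place against 9.5 N, so this is the hard stop. I'll retreat and hand in.

>>> send_rows(targets=[[[0,0,0,0.04,-0.005,0,1],[0,0,0,0.15,-0.02,0,1],[0,0,0,0.15,-0.02,0.05,1],[0,0,0,0,0,0.2,1],[0,0,0,0,0,0.2,1],[0,0,0,0,0,0.2,1],[0,0,0,0,0,0,1],[0,0,0,0,0,0,1]]])

```text
time_s: 15.7
ee_pos: [635.8, 51.3, 167.5]
ee_rot: [180.0, -0.0, 83.0]
force: [-1.1, 0.2, -0.9]
gripper_width: 0.6
gripper_force: 0.0
```

```bash
python3 -c "
from workcell import env
s=env.state(); print(s['ee_pos'],s['force']); print(env.job_done())"
```

```text
[635.80728047  51.26743319 167.48949173] [-1.05886474  0.24684148 -0.89957226]
the job is handed in; nothing more can be done
None
```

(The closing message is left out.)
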